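# Clamp a board in a cam vise with a hex key

## Robot

A 6-joint arm with a two-finger parallel gripper is mounted at the origin on the work surface. World frame = base frame: x ahead of the robot, y to its left, z up, the work surface at z = 0. Lengths are in m, angles in rad, forces in N, time in s.
With the tool pointing down it reaches from about 0.375 to 0.925 m from the base axis. Payload 5.7 kg.
Tool frame: the origin (TCP) lies on the mounting face of the last link; the fingertips stand 173 mm ahead of it and the grasp point (between the pads) lies 155 mm ahead of it (manip.hold_point_z is the distance from the TCP to the grasp point, in m); z points along the fingers, y is the line along which they close (so a half turn about z gives the same grasp; the last joint's range is limited). The gripper opens to 85 mm and grips with 20 to 120 N. Pads are 22 mm wide; open, the fingers measure 114 mm over their backs; the gripper's body (76 mm by 85 mm) begins 54 mm behind the grasp point. The pads swing forward as they close: fully open they stand 13 mm farther back than shut.
Start: joints at [-1.389, 0.359, 1.51, -0, 1.272, -0.115], TCP at [0.175, -0.574, 0.405] pointing down, gripper open.
Joint ranges: [-2.97, 2.97], [-1.01, 2.36], [0.21, 2.38], [-0.96, 4.11], [0.2, 2.71], [-2.98, 2.98]. Speed limits (rad/s): [2.39, 2.39, 3.14, 3.14, 3.14, 3.14].

## Interface

Orientations are given as a rotation vector (axis times angle).
In Python, from rig import manip, cams, workorder, finder gives the robot as it stands.
- The arm moves only by the tool send_rows, never from a script. Its argument "motion" is a list of rows, each an object with "translation": the shift along the world's x, y, z scaled (see below), a list of three; "delta_rot": the turn, a rotation vector about the world's x, y, z scaled (see below), a list of three; "gripper": the finger opening in mm, from 0 to 85.4. In form: [{"translation": [dx, dy, dz], "delta_rot": [ax, ay, az], "gripper": gripper}, ...]. A call has 1 to 8 rows; each row is the pose to reach, as a shift and turn from the pose commanded when the call began, turning the shorter way round; what a row does not reach only later rows make up. The controller multiplies each number of a shift by 500 mm and each number of a turn by 180 degrees. A row lasts 1/8 s, in which the tool goes at most 62.5 mm and 10.7 degrees, less where a joint would pass 70% of its speed; a pose out of reach is approached as far as the arm can. A call with a number of a shift or a turn outside -1 to 1 is refused whole. A call with a gripper value outside its range is refused whole. The fingers move at their own pace and stop on an object; "grip_force" is the grip in N (left out, the last holds). Time passes only in rows, so rows that repeat a pose let the fingers close. It gives the time, the measured TCP pose, the force, the opening and the grip force at its end, in the units of the state.
- manip.get_state(): the state, without advancing time (a new reading comes with each control period).
- cams.camera(name): name is "side" or "top"; returns a dict with "frame" (480x640x3 uint8, red, green, blue), "fov_y" (degrees; the focal length in pixels is half the picture's height over the tangent of half this angle, whatever the lens; pixels are square), "cx", "cy" (the principal point, pixels), "R" (3x3) and "t" (3): a world point X has camera coordinates R X + t. Camera axes: x right, y down, z forward; pixel columns grow to the right and rows downward; lengths in m; the calibration is good to about 2 mm. A picture is of the moment at which its call begins. There is no depth.
- workorder.sign_off(): hands the job in; it is judged then, once.
Trained networks look in a picture, given as the dict that the camera call returned (one of the last four; its "shot" number tells which), for a name from the list of things; names that differ only in an ending like _2 or _b are one class to them, and where a whole thing is asked for, a point or a joint stands for the part that bears it (a point fixed in the world has none). Each returns a list of dicts, best first, with "p" (0 to 1); they miss things now and then, are a little off and sometimes report something else, mostly with a low value. They report only what shows in the picture. A call takes as long as a camera call. They do not tell look-alikes from the thing itself.
- finder.recognise(query, picture): "point" ([column, row] in pixels, amid what is visible of it).
- finder.regions_of(query, picture): "pixels" (480x640 bool, what is visible of it) and "point" ([column, row] in pixels, amid what is visible of it).
The state is a dict: "t": time; "joint_positions": joint angles; "qvel": joint speeds; "effort": joint torques, N m; "ee_pos": TCP position; "orientation": TCP orientation; "ft_force": force on the tool from outside, world axes, zero at the start; "torque": the same for the moment, N m; "grip_width": opening from 0.0 (shut) to 1.0 (fully open); "grasp_force": force on a finger pad.
Only numpy, scipy, OpenCV 4.12 (cv2) and the standard library are available. Lean on these libraries where they do the work, as an engineer would, in place of code of your own. Each camera call takes 0.05 s, during which the arm holds its last target. There are 200 camera calls.

## Task

Clamp the wooden board in the low green vise: take the red-handled hex key from its wooden block, find the hidden hex socket down in the vise's round well by feel, pressing only lightly, and turn the key clockwise, re-gripping it after each quarter turn or so, until the jaw meets the board and about 50 degrees further, so that the board is held firmly but not crushed. Then draw the key out and stand it back in its wooden block. Do not push the screw tin, the offcut or the glue bottle about.

Things in the scene. Friction and masses are not known exactly. Their poses are not given: they have to be found in the camera images.
- key: Hex key, upright in the wooden block. Steel hexagonal shaft 19 mm across flats, 72 mm long, its last 6 mm tapering to a nose 13 mm across; above it a red square handle 32 x 32 mm, 45 mm tall (72 to 117 mm above the tip). 0.2 kg. Origin at the centre of the tip; z up along the shaft; x, y square to the handle's sides; two of the hexagon's flats face +x and -x.
- holder: Fixed dark wooden block 60 x 60 mm, 82 mm tall, with a round vertical hole, 25 mm wide and 77 mm deep, in the middle of its top; the key's shaft hangs in it and the handle rests on its top, so the tip is then 10 mm above the bench. Origin at the centre of the underside, z up.
- vise: Fixed low vise. Steel base plate 150 x 230 x 12 mm (x, y, z); on it a green housing 110 x 100 mm in x and y, centred at y = +55 mm, top at z = 60 mm. Origin at the centre of the underside, z up. The jaw closes along -y.
- well (a point): Centre of the mouth of the round well, 44 mm wide, 14 mm deep, in the housing's top; axes as the vise. Its floor is the flat steel end of the cam screw with the hex socket in it. The screw does not sit true: the socket's centre lies 2 to 9 mm off the well's centre (up to 6 mm along x, likewise along y), its flats at any angle. Both must be felt.
- jaw: Sliding jaw, a steel block 120 mm long (x), 20 mm thick, 40 mm tall with a wooden facing. Origin at the bottom centre of its clamping face, 12 mm above the bench; axes as the vise; the clamping face looks to -y. It is spring-backed: once it meets the board (held by the stop bar) it stands still, and the spring presses 12 N harder per further mm of advance, 43 N per rad of cam.
- stop: Fixed steel stop bar, 120 mm (x) x 24 mm (y) x 40 mm tall, on the base plate. Origin at the centre of its underside; its face towards the jaw is 12 mm from it, at +y.
- board: Loose pale wooden board, 220 mm (x) x 40 mm (y) x 34 mm tall, lying on the base plate between jaw and stop bar with a few mm of play. Origin at the centre of its underside.
- screw_tin: Bystander: closed screw tin with a yellow band, 68 mm across, 65 mm tall. Origin at the centre of its underside.
- offcut: Bystander: wooden offcut 55 x 70 x 38 mm. Origin at the centre of its underside.
- glue: Bystander: yellow glue bottle 60 mm across, 170 mm tall. Origin at the centre of its underside.
- cam (a joint): The cam screw under the well, rad turned clockwise (seen from above) from open = 0. Hex socket 20.4 mm across flats, 26 mm deep, no countersink; fully seated, the key's tip is 40 mm below well, stands by itself and has about 8 degrees of play either way. Turning takes about 0.18 N m, more once clamping; the jaw advances 3.6 mm per rad; the cam stays where it is left.
Things that resemble listed ones, but are neither listed nor needed, are in the scene too. There is more than one size of the holder; the one meant has the size given above. Leave any yellow look-alike of the key alone.

How it is judged:
By the outcome, as a careful person would: the job done as asked, in the order asked, and still so for the second after the job is handed in, with the robot touching nothing.
It also fails if it takes over 72 s, if anything falls off the work surface, if the arm or the gripper's body presses on something with over 40 N, if the wrist force passes 120 N, or if a joint passes its speed limit or range.

## Working session

There is one attempt and no reset: what is moved stays moved. The work goes in short steps, Python scripts to look and compute and a tool call to move; the robot and the scene stay as the last step left them, time stands still between calls to the robot, and variables do not carry over. Pictures are saved under pics/ and viewed, at most 11 in all, crops included, and the job is handed in when it is done.

Besides the shell and the picture viewer there is one more tool, called after "Emit:" as name(argument=value, ...) on one line, values as JSON. send_rows: Moves the arm, as the interface text tells. Shifts and turns lie within -1 to 1; 1 stands for 500 mm of shift or 180 degrees of turn. Its arguments: {"type":"object","properties":{"motion":{"type":"array"},"grip_force":{"type":"number"}},"required":["motion"]}

```bash
ls; mkdir -p pics
cat > h.py <<'E'
import numpy as np, cv2
from rig import manip, cams, workorder, finder
def ray(c,p):
    f=240/np.tan(np.radians(c["fov_y"])/2); R=np.array(c["R"]);t=np.array(c["t"])
    return -R.T@t, R.T@np.array([(p[0]-c["cx"])/f,(p[1]-c["cy"])/f,1])
def at(c,p,z):
    o,d=ray(c,p); return o+d*(z-o[2])/d[2]
def proj(c,X):
    f=240/np.tan(np.radians(c["fov_y"])/2); q=np.array(c["R"])@np.array(X)+np.array(c["t"])
    return np.array([f*q[0]/q[2]+c["cx"],f*q[1]/q[2]+c["cy"]])
def save(n,im): cv2.imwrite("pics/"+n,im[:,:,::-1])
E
python3 - <<'E'
from h import *
print(manip.get_state(), manip.hold_point_z)
cs={n:cams.camera(n) for n in("top","side")}
for n,c in cs.items():
    save(n+"0.png",c["frame"]); print(n,{k:v for k,v in c.items() if k!="frame"}, -np.array(c["R"]).T@c["t"])
    for q in("key","holder","vise","jaw","stop","board","screw_tin","offcut","glue"):
        print(q,[(np.round(d["point"]).tolist(),round(d["p"],2)) for d in finder.recognise(q,c)])
E
```

```text
pics
{'t': 0.0, 'joint_positions': array([-1.38908548e+00,  3.59530933e-01,  1.51145957e+00, -1.54604511e-05,
        1.27247721e+00, -1.15105934e-01]), 'qvel': array([ 5.79842164e-04, -6.65717865e-05, -4.01230321e-04,  1.53880837e-03,
       -1.05323974e-03, -1.29744414e-03]), 'effort': array([-2.77903200e-03, -5.27627993e+01, -2.78621686e+01, -3.94112421e-04,
        1.33427596e-02, -1.72769234e-05]), 'ee_pos': array([ 0.1754066 , -0.57340603,  0.40382751]), 'orientation': array([-3.10520525e+00, -4.64259148e-01,  1.21189556e-04]), 'ft_force': array([-0.54183102,  0.21458959, -0.31881335]), 'torque': array([0.01951091, 0.04073909, 0.05753427]), 'grasp_force': 0.0, 'grip_width': 1.003353977344438} 0.1547
top {'fov_y': 54.381789190878614, 'cx': 318.65497114034025, 'cy': 239.24646539126712, 'R': array([[-0.010168  , -0.99919623, -0.03877505],
       [-0.98130616,  0.01742366, -0.19166284],
       [ 0.19218439,  0.03610137, -0.98069458]]), 't': array([-4.47217015e-04,  5.53321426e-01,  9.51776239e-01]), 'shot': 1} [ 0.36005664 -0.04444817  1.03943561]
key [([539.0, 214.0], 0.92), ([497
[... 423 characters left out ...]
 'cy': 240.87099243964718, 'R': array([[ 0.99470297, -0.1027255 , -0.00367015],
       [-0.0553795 , -0.50548246, -0.86105784],
       [ 0.0865974 ,  0.85670004, -0.50849379]]), 't': array([-0.53740147,  0.06384503,  1.16798898]), 'shot': 2} [ 0.43694573 -1.02354849  0.64691706]
key [([331.0, 322.0], 0.78), ([389.0, 370.0], 0.72)]
holder [([383.0, 338.0], 0.97), ([331.0, 356.0], 0.91), ([325.0, 409.0], 0.81)]
vise [([326.0, 221.0], 0.7), ([333.0, 359.0], 0.38), ([300.0, 315.0], 0.27)]
jaw [([330.0, 226.0], 0.94)]
stop [([330.0, 248.0], 0.65), ([334.0, 238.0], 0.56)]
board [([330.0, 237.0], 0.94)]
screw_tin [([366.0, 302.0], 0.63)]
offcut [([296.0, 315.0], 0.94)]
glue [([299.0, 161.0], 0.81)]
```

View pics/top0.png

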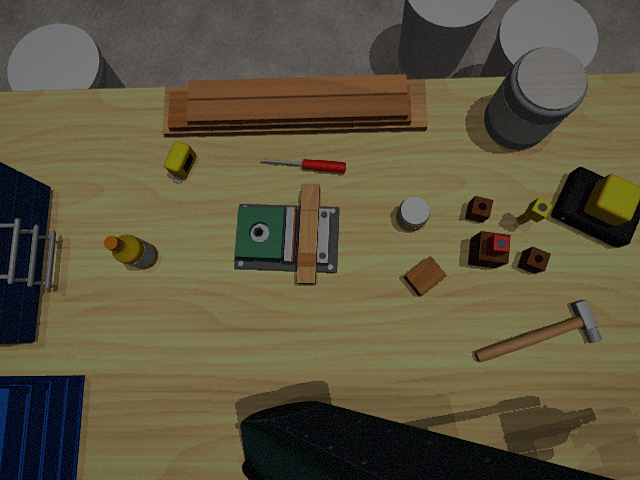

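View pics/side0.png

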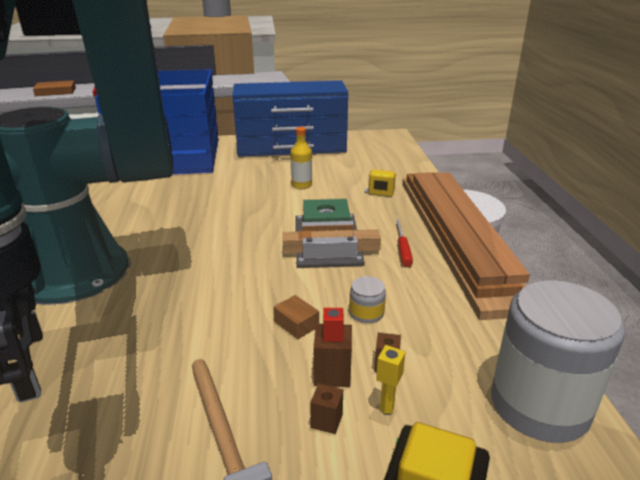

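Top view: the red key is at (499,243) in the tall holder at (489,249). Possible confusions are the yellow key (541,208), the small holders (480,208) and (534,260), and the red screwdriver (325,166). The vise well is at (259,232), the board at (308,235), the tin at (413,213), the offcut at (425,276) and the glue at (134,250). I choose the red key in the tall block and check it in a close crop along with the well.

Run:
```python
from h import *
F=[];
for i in range(3):
    c=cams.camera("top");F.append(c["frame"].astype(float))
s=cams.camera("side")
m=np.mean(F,0).astype(np.uint8)
a=cv2.resize(m[195:275,225:345],None,fx=5,fy=5,interpolation=cv2.INTER_CUBIC)
b=cv2.resize(m[215:275,460:520],(400,400),interpolation=cv2.INTER_CUBIC)
im=np.zeros((400,800,3),np.uint8); im[:,:500]=a[:,:500]; im[:,500:]=b[:,50:350]; save("crop1.png",im)
def redblob(img,lo):
    h=cv2.cvtColor(img,cv2.COLOR_RGB2HSV); k=((h[...,0]<6)|(h[...,0]>174))&(h[...,1]>190)&(h[...,2]>lo)
    return k
for n,c,box in(("top",c,(215,275,465,530)),("side",s,(300,350,310,360))):
    img=m if n=="top" else s["frame"]
    k=redblob(img,60); z=np.zeros_like(k); z[box[0]:box[1],box[2]:box[3]]=k[box[0]:box[1],box[2]:box[3]]
    ys,xs=np.nonzero(z); print(n,z.sum(),xs.min(),xs.max(),ys.min(),ys.max())
    # brightness split for top face
    v=img.max(2); 
    for th in(120,150,180):
        t=z&(v>th); 
        if t.sum()>5: ys,xs=np.nonzero(t); print(th,t.sum(),xs.mean(),ys.mean(),at(c,(xs.mean(),ys.mean()),.127),cv2.minAreaRect(np.c_[xs,ys].astype(np.float32)))
# well in green
for q in("well","vise","jaw","stop","board","screw_tin","offcut","glue"):
    for d in finder.regions_of(q,c)[:1]:
        ys,xs=np.nonzero(d["pixels"]); print(q,round(d["p"],2),d["pixels"].sum(),cv2.minAreaRect(np.c_[xs,ys].astype(np.float32)), at(c,d["point"],.05))
```

```text
top 146 493 509 235 251
120 104 501.5769230769231 241.39423076923077 [ 0.52820857 -0.36946697  0.127     ] ((500.9950866699219, 242.5495147705078), (15.423076629638672, 14.030025482177734), 5.710593223571777)
side 521 323 342 308 341
120 510 332.9156862745098 326.58039215686273 [ 0.52210152 -0.40204062  0.127     ] ((333.0, 324.0), (32.0, 18.0), 90.0)
150 137 332.75182481751824 315.6058394160584 [ 0.52518005 -0.3759906   0.127     ] ((333.0, 314.0), (12.0, 18.0), 90.0)
180 107 332.4392523364486 315.04672897196264 [ 0.52487362 -0.37457372  0.127     ] ((333.0, 313.5), (11.0, 18.0), 90.0)
well 0.69 2169 ((328.5, 232.5), (67.0, 67.0), 90.0) [0.56399355 0.06397855 0.05      ]
vise 0.82 2481 ((328.2396240234375, 232.51132202148438), (69.58643341064453, 67.32769775390625), 87.51044464111328) [0.56793214 0.06159103 0.05      ]
jaw 0.95 465 ((327.4643859863281, 224.8604736328125), (9.80771255493164, 51.10005569458008), 88.21009063720703) [0.5650205  0.03886648 0.05      ]
stop 0.57 1193 ((329.5188903808594, 246.9339599609375), (22.066110610961914, 57.25026321411133), 87.51044464111328) [ 0.5576642  -0.05104322  0.05      ]
board 0.15 684 ((333.0, 323.5), (33.0, 20.0), 90.0) [ 0.53656776 -0.30076998  0.05      ]
screw_tin 0.58 1395 ((366.5, 299.0), (46.0, 35.0), 90.0) [ 0.60653364 -0.23640731  0.05      ]
offcut 0.72 1328 ((294.3851623535156, 315.060791015625), (45.336578369140625, 34.99053955078125), 35.53767776489258) [ 0.47868004 -0.27165029  0.05      ]
glue 0.82 1057 ((300.5, 157.5), (61.0, 21.0), 90.0) [0.5242003  0.44772046 0.05      ]
```

View pics/crop1.png

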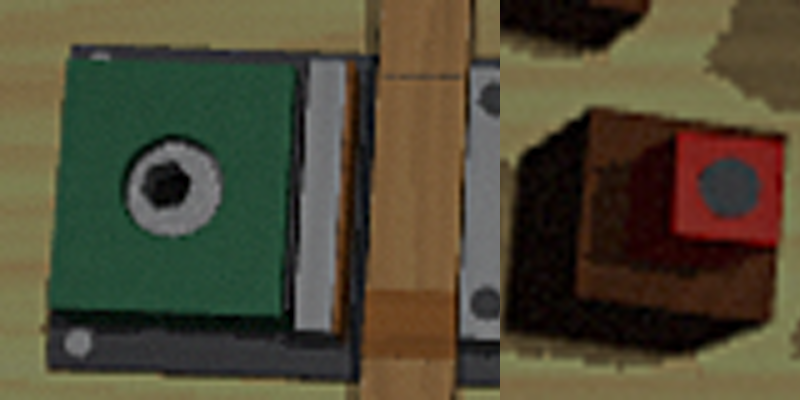

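The crop confirms the red handle on the tall block, grey disc at about pixel (501.8,243). It also shows the dark hex socket in the well at about (258,231.8), with the well's centre at about (259.6,232.4). Now I convert these to positions.

Run:
```python
from h import *
from scipy.spatial.transform import Rotation as Ro
c=cams.camera("top"); c2=cams.camera("top"); s=cams.camera("side")
m=((c["frame"].astype(float)+c2["frame"])/2)
def cen(mask,box):
    z=np.zeros(mask.shape,bool); z[box[0]:box[1],box[2]:box[3]]=mask[box[0]:box[1],box[2]:box[3]]
    ys,xs=np.nonzero(z); return np.array([xs.mean(),ys.mean()]),z.sum(),np.c_[xs,ys].astype(np.float32)
v=m.mean(2)
red=(m[...,0]>100)&(m[...,0]>2.5*m[...,1])
p,n,pts=cen(red,(215,275,465,530)); r=cv2.minAreaRect(cv2.convexHull(pts))
print("key top",p,n,r,at(c,p,.127),at(c,r[0],.127))
bx=cv2.boxPoints(r); print("key corners",[at(c,q,.127)[:2].round(4).tolist() for q in bx])
S=s["frame"].astype(float); rs=(S[...,0]>178)&(S[...,0]>2.5*S[...,1]); p2,n2,_=cen(rs,(300,350,310,360)); print("side",p2,n2)
o1,d1=ray(c,r[0]);o2,d2=ray(s,p2)
A=np.c_[d1,-d2];k=np.linalg.lstsq(A,o2-o1,rcond=None)[0];print("tri",o1+d1*k[0],o2+d2*k[1])
g=(m[...,1]>1.25*m[...,0])&(m[...,1]>1.1*m[...,2])&(m[...,1]>45)
p,n,pts=cen(g,(195,275,230,292)); h=cv2.convexHull(pts); r=cv2.minAreaRect(h); print("green",r,n,at(c,r[0],.06)); 
print([at(c,q,.06)[:2].round(4).tolist() for q in cv2.boxPoints(r)])
# well: non-green inside
z=(~g); p,n,pts=cen(z,(220,245,247,273)); lab=cv2.connectedComponentsWithStats(z[218:247,245:275].astype(np.uint8),connectivity=4)
print("well cc",lab[2],lab[3]+[245,218])
for q in lab[3]+[245,218]: print(at(c,q,.06))
# socket: weighted dark inside radius 9px of well
yy,xx=np.mgrid[222:243,248:271]; w=np.clip(110-v[222:243,248:271],0,None)
print(v[222:243,248:271].astype(int))
```

```text
key top [501.4047619  242.82142857] 168 ((501.5, 243.0), (16.0, 15.0), 90.0) [ 0.52537301 -0.36889524  0.127     ] [ 0.52501452 -0.36904908  0.127     ]
key corners [[0.5412, -0.3559], [0.5407, -0.3849], [0.5089, -0.3821], [0.5094, -0.3533]]
side [332.82644628 314.46280992] 121
tri [ 0.52549785 -0.37000017  0.12432654] [ 0.52608998 -0.36999642  0.12443226]
green ((258.815185546875, 231.9572296142578), (46.15993118286133, 50.96306228637695), 3.5763344764709473) 1980 [0.57029242 0.1204958  0.06      ]
[[0.5188, 0.1727], [0.6312, 0.1685], [0.6226, 0.0675], [0.511, 0.0738]]
well cc [[  0   0  30  29 545]
 [  4   4  21  20 325]] [[259.82018349 232.18165138]
 [258.96307692 231.69538462]]
[0.56975792 0.11831055 0.06      ]
[0.5708636  0.12018357 0.06      ]
[[ 51  50  52  57  54  52  60  47  40  28   6   3  13  18  24  43  51  55
   54  53  56  56  57]
 [ 55  52  50  56  49  52  46  19  12  17  63  59  55  58  23  12  22  39
   49  57  52  55  55]
 [ 53  55  57  54  46  26   4  11  55  74 132 133 124 128  82  69  44  23
   35  49  55  55  53]
 [ 54  54  53  43  27   7  37  72 115 117 117 12
[... 998 characters left out ...]
116 125 109  59  47]
 [ 54  46  54 110 113 109 122  81  39  56  63  81  78 113 116 116 120 112
  113 119  63  52  55]
 [ 53  57  21  91 115 112 117 122 103 118 119 120 113 113 113 114 118 113
  115 108  57  51  51]
 [ 56  57  43  56 115 120 117 116 126 120 110 110 109 110 111 113 111 118
  114  65  49  52  54]
 [ 53  60  54  36  84 118 115 115 109 112 114 111 112 116 115 114 113 111
   82  57  53  56  56]
 [ 55  54  57  54  40  82 105 106 114 123 125 120 122 122 110 114  88  62
   49  52  56  52  51]
 [ 55  54  60  55  55  47  49  81 105 105 108 121 109 112  93  80  44  50
   47  54  57  53  59]
 [ 52  58  57  53  55  54  52  44  45  52  47  72  60  41  49  50  55  52
   55  52  56  50  57]]
```

```bash
cat > fit.py <<'E'
from h import *
from scipy.optimize import minimize
def poly(n,rad,cx,cy,a,z): return np.array([[cx+rad*np.cos(a+2*np.pi*i/n),cy+rad*np.sin(a+2*np.pi*i/n),z] for i in range(n)])
def render(c,P,box,ss=16):
    q=np.array([proj(c,X) for X in P])-[box[2],box[0]]
    im=np.zeros(((box[1]-box[0])*ss,(box[3]-box[2])*ss),np.uint8)
    cv2.fillPoly(im,[np.round(((q+.5)*ss-.5)*16).astype(np.int32)],255,shift=4)
    return cv2.resize(im,(box[3]-box[2],box[1]-box[0]),interpolation=cv2.INTER_AREA)/255.
def fit(c,img,box,n,rad,z,x0,angs):
    I=img[box[0]:box[1],box[2]:box[3]]; out=[]
    def cost(p):
        r=render(c,poly(n,rad,p[0],p[1],p[2]*10,z),box); A=np.c_[r.ravel(),np.ones(r.size)]
        w=np.linalg.lstsq(A,I.ravel(),rcond=None)
        return ((A@w[0]-I.ravel())**2).mean()
    for a in angs:
        r=minimize(cost,[x0[0],x0[1],a/10],method="Nelder-Mead",options=dict(initial_simplex=[[x0[0],x0[1],a/10],[x0[0]+.004,x0[1],a/10],[x0[0],x0[1]+.004,a/10],[x0[0],x0[1],a/10+.015]],xatol=1e-5,fatol=1e-4))
        out.append((r.fun,r.x[:2].round(4).tolist(),round(np.degrees(r.x[2]*10)%(360/n),1)))
    return sorted(out)
E
python3 - <<'E'
from fit import *
c=cams.camera("top"); m=np.mean([c["frame"]]+[cams.camera("top")["frame"] for _ in range(2)],0)
v=m.mean(2)
print("socket (vertex angle)",*fit(c,v,(226,238,252,264),6,.0204/np.sqrt(3),.046,at(c,(258,231.5),.046),np.radians([0,15,30,45])),sep="\n")
R=m[...,0]-m[...,1]
print("key (vertex angle, 45=square)",*fit(c,R,(230,256,488,516),4,.016*np.sqrt(2),.127,at(c,(501.5,242.9),.127),np.radians([35,45,55])),sep="\n")
g=np.where(v>80,1.,0)
E
```

```text
socket (vertex angle)
(np.float64(225.23270963461854), [0.5741, 0.1252], np.float64(39.7))
(np.float64(227.439168452852), [0.5742, 0.1252], np.float64(40.2))
(np.float64(228.09609345909095), [0.574, 0.1252], np.float64(41.4))
(np.float64(229.25988149716406), [0.5743, 0.1253], np.float64(38.8))
key (vertex angle, 45=square)
(np.float64(659.1283474533934), [0.5255, -0.3684], np.float64(37.4))
(np.float64(659.4199834886235), [0.5254, -0.3684], np.float64(37.1))
(np.float64(659.9307352845522), [0.5255, -0.3684], np.float64(37.8))
```

Emit:
send_rows(motion=[{"translation": [0.7,0.41,-0.14],"delta_rot": [0,0,0.363],"gripper": 60},{"translation": [0.7,0.41,-0.14],"delta_rot": [0,0,0.363],"gripper": 60},{"translation": [0.7,0.41,-0.14],"delta_rot": [0,0,0.363],"gripper": 60},{"translation": [0.7,0.41,-0.14],"delta_rot": [0,0,0.363],"gripper": 60},{"translation": [0.7,0.41,-0.14],"delta_rot": [0,0,0.363],"gripper": 60},{"translation": [0.7,0.41,-0.14],"delta_rot": [0,0,0.363],"gripper": 60},{"translation": [0.7,0.41,-0.14],"delta_rot": [0,0,0.363],"gripper": 60},{"translation": [0.7,0.41,-0.14],"delta_rot": [0,0,0.363],"gripper": 60}], grip_force=40)

```text
t: 2.9
ee_pos: [0.5275, -0.3669, 0.3339]
orientation: [-2.36, -2.072, -0.001]
ft_force: [-1.1, 0.7, -0.1]
grip_width: 0.701
grasp_force: 0.0
```

Emit:
send_rows(motion=[{"translation": [0,0,-0.07],"delta_rot": [0,0,0],"gripper": 60},{"translation": [0,0,-0.144],"delta_rot": [0,0,0],"gripper": 60},{"translation": [0,0,-0.144],"delta_rot": [0,0,0],"gripper": 60},{"translation": [0,0,-0.144],"delta_rot": [0,0,0],"gripper": 60}])

```text
t: 3.4
ee_pos: [0.5253, -0.3697, 0.2639]
orientation: [2.365, 2.066, -0.0]
ft_force: [0.6, -0.0, -0.3]
grip_width: 0.705
grasp_force: 0.0
```

Emit:
send_rows(motion=[{"translation": [0,0,0],"delta_rot": [0,0,0],"gripper": 20},{"translation": [0,0,0],"delta_rot": [0,0,0],"gripper": 20},{"translation": [0,0,0],"delta_rot": [0,0,0],"gripper": 20},{"translation": [0,0,0],"delta_rot": [0,0,0],"gripper": 20},{"translation": [0,0,0],"delta_rot": [0,0,0],"gripper": 20}], grip_force=60)

```text
t: 4.03
ee_pos: [0.5259, -0.3694, 0.2645]
orientation: [2.362, 2.066, -0.0]
ft_force: [-1.8, 0.5, 7.3]
grip_width: 0.367
grasp_force: 60.2
```

Run:
```python
from h import *
P=np.array([manip.get_state()["ee_pos"] for _ in range(5)]);print(P)
st=manip.get_state();print(st["ft_force"],st["torque"],st["grip_width"],st["joint_positions"])
```

```text
[[ 0.52589889 -0.36935433  0.26445732]
 [ 0.52589889 -0.36935433  0.26445732]
 [ 0.52589889 -0.36935433  0.26445732]
 [ 0.52589889 -0.36935433  0.26445732]
 [ 0.52589889 -0.36935433  0.26445732]]
[-1.83081134  0.47036333  7.26402866] [-0.07635255  0.19025223 -0.03037004] 0.3670715955236521 [-7.19564555e-01  5.61085240e-01  1.55284846e+00 -5.35742548e-04
  1.02481268e+00 -5.85804556e-01]
```

Emit:
send_rows(motion=[{"translation": [0,0,0.05],"delta_rot": [0,0,0],"gripper": 20},{"translation": [0,0,0.12],"delta_rot": [0,0,0],"gripper": 20},{"translation": [0,0,0.2],"delta_rot": [0,0,0],"gripper": 20},{"translation": [0,0,0.2],"delta_rot": [0,0,0],"gripper": 20},{"translation": [0,0,0.2],"delta_rot": [0,0,0],"gripper": 20}])

```text
t: 4.65
ee_pos: [0.5251, -0.3683, 0.3621]
orientation: [-2.364, -2.068, 0.0]
ft_force: [0.0, 0.8, -1.6]
grip_width: 0.362
grasp_force: 61.0
```

Run:
```python
from h import *
print(manip.get_state()["ee_pos"],manip.get_state()["ft_force"])
s=cams.camera("side"); p=proj(s,[.526,-.369,.15]).astype(int);print(p)
x0=max(0,p[0]-40);y0=max(p[1]-50,0)
save("lift.png",cv2.resize(s["frame"][y0:y0+100,x0:x0+80],None,fx=6,fy=6,interpolation=cv2.INTER_CUBIC))
```

```text
[ 0.52508191 -0.36831179  0.36206027] [ 0.00581372  0.79678755 -1.60042754]
[332 300]
```

View pics/lift.png

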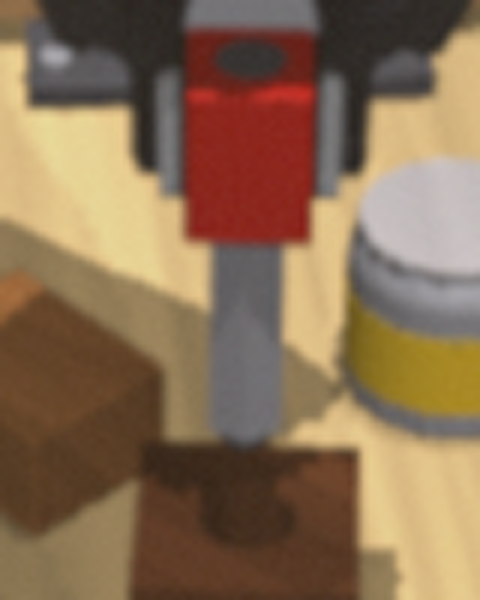

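The key is held and hangs free. The shaft's silhouette is about 72 px wide against 122 px for the handle, so about 19 mm, which means its flats face roughly ±x. The key therefore needs about +17.6 degrees to match the socket. I carry it over now.

Emit:
send_rows(motion=[{"translation": [0.097,0.987,0],"delta_rot": [0,0,0.098],"gripper": 20},{"translation": [0.097,0.987,0],"delta_rot": [0,0,0.098],"gripper": 20},{"translation": [0.097,0.987,0],"delta_rot": [0,0,0.098],"gripper": 20},{"translation": [0.097,0.987,0],"delta_rot": [0,0,0.098],"gripper": 20},{"translation": [0.097,0.987,0],"delta_rot": [0,0,0.098],"gripper": 20},{"translation": [0.097,0.987,0],"delta_rot": [0,0,0.098],"gripper": 20},{"translation": [0.097,0.987,0],"delta_rot": [0,0,0.098],"gripper": 20},{"translation": [0.097,0.987,0],"delta_rot": [0,0,0.098],"gripper": 20}])

```text
t: 5.7
ee_pos: [0.5732, 0.1269, 0.3609]
orientation: [-2.018, -2.405, 0.004]
ft_force: [1.1, 0.8, -1.1]
grip_width: 0.366
grasp_force: 60.8
```

Emit:
send_rows(motion=[{"translation": [0,0,0],"delta_rot": [0,0,0],"gripper": 20},{"translation": [0,0,0],"delta_rot": [0,0,0],"gripper": 20},{"translation": [0,0,0],"delta_rot": [0,0,0],"gripper": 20}])

```text
t: 6.08
ee_pos: [0.5737, 0.1234, 0.3619]
orientation: [-2.021, -2.404, 0.002]
ft_force: [0.4, 0.1, -1.5]
grip_width: 0.366
grasp_force: 60.8
```

Run:
```python
from h import *
st=manip.get_state();print(st["ee_pos"],st["ft_force"],st["torque"],st["orientation"],st["joint_positions"])
```

```text
[0.57369891 0.12343474 0.36191599] [ 0.3825238   0.05197419 -1.53875297] [-0.03149297 -0.038958    0.02907566] [-2.02083901 -2.40410128  0.0024559 ] [ 9.43810967e-02  3.81678476e-01  1.58972305e+00 -4.38827504e-04
  1.17198751e+00 -7.82451110e-02]
```

Emit:
send_rows(motion=[{"translation": [0,0,-0.06],"delta_rot": [0,0,0],"gripper": 20},{"translation": [0,0,-0.116],"delta_rot": [0,0,0],"gripper": 20},{"translation": [0,0,-0.12],"delta_rot": [0,0,0],"gripper": 20},{"translation": [0,0,-0.12],"delta_rot": [0,0,0],"gripper": 20},{"translation": [0,0,-0.12],"delta_rot": [0,0,0],"gripper": 20}])

```text
t: 6.7
ee_pos: [0.5746, 0.1244, 0.304]
orientation: [2.019, 2.405, 0.002]
ft_force: [0.1, 0.5, -2.1]
grip_width: 0.366
grasp_force: 60.8
```

Emit:
send_rows(motion=[{"translation": [0,0,-0.004],"delta_rot": [0,0,0],"gripper": 20},{"translation": [0,0,-0.008],"delta_rot": [0,0,0],"gripper": 20},{"translation": [0,0,-0.008],"delta_rot": [0,0,0],"gripper": 20}])

```text
t: 7.08
ee_pos: [0.5738, 0.1248, 0.2986]
orientation: [-2.019, -2.406, 0.0]
ft_force: [-0.3, -0.4, -2.3]
grip_width: 0.366
grasp_force: 60.8
```

Emit:
send_rows(motion=[{"translation": [0,0,-0.004],"delta_rot": [0,0,0],"gripper": 20},{"translation": [0,0,-0.004],"delta_rot": [0,0,0],"gripper": 20}])

```text
t: 7.32
ee_pos: [0.5739, 0.1248, 0.2964]
orientation: [-2.019, -2.406, 0.001]
ft_force: [0.7, -0.2, -2.2]
grip_width: 0.367
grasp_force: 60.8
```

Emit:
send_rows(motion=[{"translation": [0,0,-0.004],"delta_rot": [0,0,0],"gripper": 20},{"translation": [0,0,-0.004],"delta_rot": [0,0,0],"gripper": 20}])

```text
t: 7.58
ee_pos: [0.5739, 0.1247, 0.2945]
orientation: [-2.02, -2.406, 0.0]
ft_force: [0.0, -0.5, -1.9]
grip_width: 0.367
grasp_force: 60.8
```

Emit:
send_rows(motion=[{"translation": [0,0,-0.004],"delta_rot": [0,0,0],"gripper": 20},{"translation": [0,0,-0.004],"delta_rot": [0,0,0],"gripper": 20}])

```text
t: 7.82
ee_pos: [0.5739, 0.1247, 0.2925]
orientation: [-2.02, -2.406, 0.0]
ft_force: [1.0, -0.2, -1.8]
grip_width: 0.366
grasp_force: 60.8
```

Emit:
send_rows(motion=[{"translation": [0,0,-0.004],"delta_rot": [0,0,0],"gripper": 20},{"translation": [0,0,-0.004],"delta_rot": [0,0,0],"gripper": 20}])

```text
t: 8.07
ee_pos: [0.5739, 0.1247, 0.2905]
orientation: [-2.02, -2.406, 0.0]
ft_force: [0.4, -0.4, -2.4]
grip_width: 0.371
grasp_force: 60.8
```

Emit:
send_rows(motion=[{"translation": [0,0,-0.004],"delta_rot": [0,0,0],"gripper": 20},{"translation": [0,0,-0.004],"delta_rot": [0,0,0],"gripper": 20}])

```text
t: 8.32
ee_pos: [0.5739, 0.1247, 0.2885]
orientation: [-2.02, -2.406, 0.0]
ft_force: [0.3, -0.1, -2.7]
grip_width: 0.36
grasp_force: 60.8
```

Emit:
send_rows(motion=[{"translation": [0,0,-0.004],"delta_rot": [0,0,0],"gripper": 20},{"translation": [0,0,-0.004],"delta_rot": [0,0,0],"gripper": 20}])

```text
t: 8.57
ee_pos: [0.5739, 0.1247, 0.2865]
orientation: [-2.02, -2.406, 0.0]
ft_force: [0.2, -0.1, -2.2]
grip_width: 0.367
grasp_force: 60.8
```

Emit:
send_rows(motion=[{"translation": [0,0,-0.006],"delta_rot": [0,0,0],"gripper": 20},{"translation": [0,0,-0.012],"delta_rot": [0,0,0],"gripper": 20},{"translation": [0,0,-0.018],"delta_rot": [0,0,0],"gripper": 20},{"translation": [0,0,-0.018],"delta_rot": [0,0,0],"gripper": 20}])

```text
t: 9.07
ee_pos: [0.5739, 0.1247, 0.2774]
orientation: [-2.02, -2.406, 0.0]
ft_force: [0.7, 0.2, -1.5]
grip_width: 0.371
grasp_force: 60.8
```

Emit:
send_rows(motion=[{"translation": [0,0,-0.004],"delta_rot": [0,0,0],"gripper": 20},{"translation": [0,0,-0.006],"delta_rot": [0,0,0],"gripper": 20},{"translation": [0,0,-0.006],"delta_rot": [0,0,0],"gripper": 20}])

```text
t: 9.45
ee_pos: [0.574, 0.1247, 0.2746]
orientation: [-2.02, -2.406, 0.0]
ft_force: [0.1, -0.1, -2.2]
grip_width: 0.366
grasp_force: 60.8
```

Emit:
send_rows(motion=[{"translation": [0,0,-0.002],"delta_rot": [0,0,-0.055],"gripper": 20},{"translation": [0,0,-0.002],"delta_rot": [0,0,-0.11],"gripper": 20},{"translation": [0,0,-0.002],"delta_rot": [0,0,-0.165],"gripper": 20},{"translation": [0,0,-0.002],"delta_rot": [0,0,-0.22],"gripper": 20}])

```text
t: 9.95
ee_pos: [0.5737, 0.1247, 0.2744]
orientation: [2.719, 1.573, -0.001]
ft_force: [-3.3, 0.4, 5.4]
grip_width: 0.365
grasp_force: 61.6
```

Run:
```python
from h import *
st=manip.get_state();print(st["ee_pos"],st["ft_force"],st["torque"],st["orientation"],st["joint_positions"],st["effort"][5])
c=cams.camera("top");s=cams.camera("side")
im=np.zeros((400,800,3),np.uint8)
im[:,:400]=cv2.resize(c["frame"][185:285,230:330],(400,400)); im[:,400:]=cv2.resize(s["frame"][175:275,280:380],(400,400)); save("turn1.png",im)
```

```text
[0.57370822 0.1246872  0.27443038] [-3.2802021   0.36162638  5.42572879] [-0.11354179  0.56743269  0.23223414] [ 2.71935647e+00  1.57305569e+00 -8.16361933e-04] [ 9.64637925e-02  4.84029294e-01  1.67408910e+00 -2.93797695e-04
  9.83933918e-01  6.18552289e-01] -1.6236365586519241
```

View pics/turn1.png

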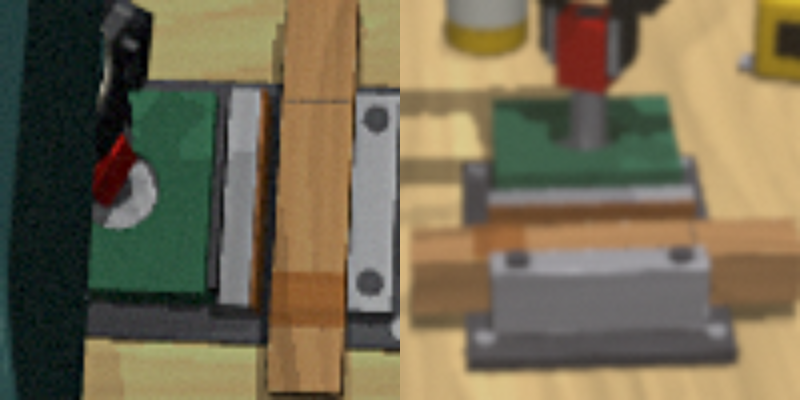

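The jaw is visible from the top while the key turns: jaw strip at crop (240,195), facing (262,200), board (305,200) and stop (372,200), with a gap left to the board. I'll track the jaw optically.

```bash
cat > jaw.py <<'E'
from h import *
def prof(c,img,z):
    ps=np.radians(-3.5); ey=np.array([-np.sin(ps),np.cos(ps)]); ex=np.array([np.cos(ps),np.sin(ps)]); o=np.array([.5669,.0656])
    ys=np.arange(.012,-.07,-.00025); xs=np.arange(-.035,.036,.001)
    M=np.array([[proj(c,[*(o+x*ex+y*ey),z]) for y in ys] for x in xs],np.float32)
    return ys*1e3,cv2.remap(img.astype(np.float32),M[...,0],M[...,1],cv2.INTER_CUBIC).mean(0)
def report(frames,c):
    img=np.mean(frames,0); 
    ys,p=prof(c,img,.052); ratio=p[:,2]/(p[:,0]+1); v=p.mean(1)
    g=np.gradient(cv2.GaussianBlur(v[:,None],(1,9),1.5).ravel() if 0 else np.convolve(v,np.ones(5)/5,'same'))
    pk=[i for i in range(4,len(g)-4) if abs(g[i])==abs(g[i-4:i+5]).max() and abs(g[i])>1]
    return [(float(ys[i]),round(float(g[i]),1)) for i in pk]
if __name__=="__main__":
    import sys
    c=cams.camera("top"); print("now",report([c["frame"]]+[cams.camera("top")["frame"] for _ in range(2)],c))
    if len(sys.argv)>1: print("t0",report([cv2.imread("pics/top0.png")[:,:,::-1]],c))
    st=manip.get_state(); print(st["ft_force"].round(1),st["torque"].round(3),st["joint_positions"][[0,5]].round(3), "eff6",st["effort"][5])
E
python3 jaw.py 1
```

```text
now [(6.499999999999996, -3.8), (3.499999999999993, 3.3), (0.2499999999999898, -5.5), (-2.5000000000000124, 12.5), (-5.500000000000015, -1.4), (-15.500000000000025, 1.8), (-18.50000000000003, -6.2), (-21.75000000000003, -4.3), (-27.750000000000036, -1.1), (-30.75000000000004, 9.2), (-66.50000000000007, 1.4)]
t0 [(6.499999999999996, -3.6), (3.9999999999999933, 1.9), (1.9999999999999913, -2.7), (-0.5000000000000109, 10.6), (-13.500000000000023, 1.4), (-16.500000000000025, -5.6), (-20.00000000000003, -4.1), (-23.500000000000032, 2.4), (-26.000000000000032, -1.5), (-30.75000000000004, 7.2), (-66.50000000000007, 1.0)]
[-2.  -0.9  5.2] [-0.166  0.578 -0.044] [0.096 0.613] eff6 -0.00990923959761858
```

Emit:
send_rows(motion=[{"translation": [0,0,0.001],"delta_rot": [0,0,-0.056],"gripper": 20},{"translation": [0,0,0.001],"delta_rot": [0,0,-0.112],"gripper": 20},{"translation": [0,0,0.001],"delta_rot": [0,0,-0.168],"gripper": 20},{"translation": [0,0,0.001],"delta_rot": [0,0,-0.224],"gripper": 20},{"translation": [0,0,0.001],"delta_rot": [0,0,-0.28],"gripper": 20},{"translation": [0,0,0.001],"delta_rot": [0,0,-0.28],"gripper": 20}])

```text
t: 10.95
ee_pos: [0.5734, 0.125, 0.2744]
orientation: [-3.129, -0.276, 0.002]
ft_force: [-2.9, 1.0, 4.1]
grip_width: 0.368
grasp_force: 61.6
```

```bash
python3 jaw.py
```

```text
now [(6.499999999999996, -3.9), (3.499999999999993, 3.0), (-2.750000000000013, -5.1), (-5.750000000000015, 12.3), (-8.750000000000018, -1.4), (-18.75000000000003, 1.6), (-21.75000000000003, -5.9), (-25.250000000000032, -4.5), (-30.75000000000004, 10.0), (-66.50000000000007, 1.4)]
[-4.5  2.5  6.6] [0.462 1.045 0.002] [0.097 1.489] eff6 -0.04087355453521013
```

Emit:
send_rows(motion=[{"translation": [0,0,0],"delta_rot": [0,0,0],"gripper": 60},{"translation": [0,0,0],"delta_rot": [0,0,0],"gripper": 60},{"translation": [0,0,0],"delta_rot": [0,0,0],"gripper": 60},{"translation": [0,0,0],"delta_rot": [0,0,0.058],"gripper": 60},{"translation": [0,0,0],"delta_rot": [0,0,0.116],"gripper": 60},{"translation": [0,0,0],"delta_rot": [0,0,0.174],"gripper": 60},{"translation": [0,0,0],"delta_rot": [0,0,0.232],"gripper": 60},{"translation": [0,0,0],"delta_rot": [0,0,0.29],"gripper": 60}])

```text
t: 12.1
ee_pos: [0.5742, 0.1247, 0.2741]
orientation: [2.685, 1.631, 0.0]
ft_force: [0.0, -0.0, 0.7]
grip_width: 0.706
grasp_force: 0.0
```

Emit:
send_rows(motion=[{"translation": [0,0,0],"delta_rot": [0,0,0.058],"gripper": 60},{"translation": [0,0,0],"delta_rot": [0,0,0.116],"gripper": 60},{"translation": [0,0,0],"delta_rot": [0,0,0.174],"gripper": 60},{"translation": [0,0,0],"delta_rot": [0,0,0.21],"gripper": 60},{"translation": [0,0,0],"delta_rot": [0,0,0.21],"gripper": 60}])

```text
t: 12.72
ee_pos: [0.5741, 0.1247, 0.2741]
orientation: [2.02, 2.405, 0.0]
ft_force: [0.8, 0.2, -0.2]
grip_width: 0.706
grasp_force: 0.0
```

Emit:
send_rows(motion=[{"translation": [0,0,0],"delta_rot": [0,0,0],"gripper": 20},{"translation": [0,0,0],"delta_rot": [0,0,0],"gripper": 20},{"translation": [0,0,0],"delta_rot": [0,0,0],"gripper": 20},{"translation": [0,0,0],"delta_rot": [0,0,0],"gripper": 20},{"translation": [0,0,0],"delta_rot": [0,0,0],"gripper": 20}])

```text
t: 13.35
ee_pos: [0.574, 0.1247, 0.2743]
orientation: [2.02, 2.406, 0.0]
ft_force: [0.3, 0.7, 2.0]
grip_width: 0.371
grasp_force: 59.3
```

```bash
python3 jaw.py
python3 - <<'E'
from h import *
s=cams.camera("side"); save("regrip.png",cv2.resize(s["frame"][150:270,270:390],(600,600)))
E
```

```text
now [(6.499999999999996, -3.8), (3.499999999999993, 3.0), (-2.750000000000013, -5.2), (-5.750000000000015, 12.4), (-8.750000000000018, -1.4), (-18.75000000000003, 1.7), (-21.75000000000003, -5.8), (-25.000000000000032, -4.4), (-30.75000000000004, 10.0), (-66.50000000000007, 1.3)]
[-0.9  0.6  2.6] [-0.001  0.119  0.001] [ 0.096 -0.078] eff6 0.00819303619209677
```

View pics/regrip.png

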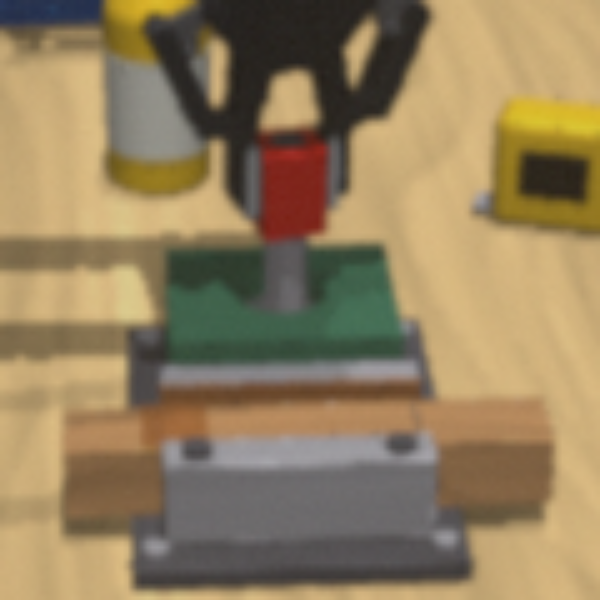

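The re-grip is square: red handle between the pads at (292,185), key still seated in the well. The next quarter turn follows.

Emit:
send_rows(motion=[{"translation": [0,0,0],"delta_rot": [0,0,-0.056],"gripper": 20},{"translation": [0,0,0],"delta_rot": [0,0,-0.112],"gripper": 20},{"translation": [0,0,0],"delta_rot": [0,0,-0.168],"gripper": 20},{"translation": [0,0,0],"delta_rot": [0,0,-0.224],"gripper": 20},{"translation": [0,0,0],"delta_rot": [0,0,-0.28],"gripper": 20},{"translation": [0,0,0],"delta_rot": [0,0,-0.336],"gripper": 20},{"translation": [0,0,0],"delta_rot": [0,0,-0.392],"gripper": 20},{"translation": [0,0,0],"delta_rot": [0,0,-0.4],"gripper": 20}])

```text
t: 14.55
ee_pos: [0.5734, 0.125, 0.2743]
orientation: [-3.048, -0.757, 0.002]
ft_force: [-2.6, 1.2, 5.2]
grip_width: 0.37
grasp_force: 59.9
```

```bash
python3 jaw.py
```

```text
now [(5.499999999999995, -4.4), (1.7499999999999911, 4.9), (-7.250000000000017, -5.5), (-10.00000000000002, 12.6), (-23.250000000000032, 1.7), (-26.250000000000032, -6.0), (-31.250000000000043, 7.7), (-66.50000000000007, 1.3)]
[-3.   1.7  5.5] [0.314 0.468 0.07 ] [0.097 1.178] eff6 0.16202876809984446
```

Emit:
send_rows(motion=[{"translation": [0,0,0],"delta_rot": [0,0,-0.055],"gripper": 20},{"translation": [0,0,0],"delta_rot": [0,0,-0.1],"gripper": 20},{"translation": [0,0,0],"delta_rot": [0,0,-0.1],"gripper": 20}])

```text
t: 15.08
ee_pos: [0.5734, 0.1252, 0.2743]
orientation: [-3.129, -0.272, 0.002]
ft_force: [-2.3, 1.6, 5.0]
grip_width: 0.368
grasp_force: 59.8
```

```bash
python3 jaw.py
```

```text
now [(5.999999999999995, -4.1), (0.49999999999999, 5.0), (-8.500000000000018, -5.5), (-11.25000000000002, 12.5), (-14.250000000000023, -1.2), (-24.250000000000032, 1.9), (-27.500000000000036, -6.6), (-32.00000000000004, 7.3)]
[-2.4  3.9  4.6] [ 0.435  0.62  -0.051] [0.097 1.492] eff6 -0.02470372652169317
```

Emit:
send_rows(motion=[{"translation": [0,0,0],"delta_rot": [0,0,0],"gripper": 60},{"translation": [0,0,0],"delta_rot": [0,0,0],"gripper": 60},{"translation": [0,0,0],"delta_rot": [0,0,0],"gripper": 60},{"translation": [0,0,0],"delta_rot": [0,0,0.058],"gripper": 60},{"translation": [0,0,0],"delta_rot": [0,0,0.116],"gripper": 60},{"translation": [0,0,0],"delta_rot": [0,0,0.174],"gripper": 60},{"translation": [0,0,0],"delta_rot": [0,0,0.232],"gripper": 60},{"translation": [0,0,0],"delta_rot": [0,0,0.29],"gripper": 60}])

```text
t: 16.23
ee_pos: [0.574, 0.1247, 0.2741]
orientation: [-2.685, -1.631, 0.0]
ft_force: [0.3, -1.0, 0.0]
grip_width: 0.703
grasp_force: 0.0
```

Emit:
send_rows(motion=[{"translation": [0,0,0],"delta_rot": [0,0,0.058],"gripper": 60},{"translation": [0,0,0],"delta_rot": [0,0,0.116],"gripper": 60},{"translation": [0,0,0],"delta_rot": [0,0,0.174],"gripper": 60},{"translation": [0,0,0],"delta_rot": [0,0,0.21],"gripper": 60},{"translation": [0,0,0],"delta_rot": [0,0,0.21],"gripper": 60}])

```text
t: 16.85
ee_pos: [0.574, 0.1247, 0.2741]
orientation: [-2.021, -2.405, 0.0]
ft_force: [0.9, 0.7, -0.2]
grip_width: 0.7
grasp_force: 0.0
```

Emit:
send_rows(motion=[{"translation": [0,0,0],"delta_rot": [0,0,0],"gripper": 20},{"translation": [0,0,0],"delta_rot": [0,0,0],"gripper": 20},{"translation": [0,0,0],"delta_rot": [0,0,0],"gripper": 20},{"translation": [0,0,0],"delta_rot": [0,0,0],"gripper": 20},{"translation": [0,0,0],"delta_rot": [0,0,0],"gripper": 20}])

```text
t: 17.48
ee_pos: [0.574, 0.1247, 0.2743]
orientation: [-2.02, -2.406, 0.0]
ft_force: [-0.8, -0.0, 2.6]
grip_width: 0.373
grasp_force: 59.4
```

Emit:
send_rows(motion=[{"translation": [0,0,0],"delta_rot": [0,0,-0.055],"gripper": 20},{"translation": [0,0,0],"delta_rot": [0,0,-0.11],"gripper": 20},{"translation": [0,0,0],"delta_rot": [0,0,-0.11],"gripper": 20}])

```text
t: 17.85
ee_pos: [0.5738, 0.1248, 0.2743]
orientation: [-2.402, -2.025, 0.001]
ft_force: [-1.1, -0.9, 4.0]
grip_width: 0.366
grasp_force: 59.6
```

```bash
python3 jaw.py
```

```text
now [(5.999999999999995, -4.0), (-0.5000000000000109, 4.8), (-8.500000000000018, -4.1), (-11.500000000000021, 11.2), (-14.500000000000023, -1.1), (-24.250000000000032, 1.8), (-27.500000000000036, -6.6), (-32.25000000000004, 7.0)]
[-2.5  0.6  5. ] [ 0.018  0.476 -0.045] [0.096 0.265] eff6 -0.029170779744163156
```

Emit:
send_rows(motion=[{"translation": [0,0,0],"delta_rot": [0,0,-0.055],"gripper": 20},{"translation": [0,0,0],"delta_rot": [0,0,-0.083],"gripper": 20}])

```text
t: 18.25
ee_pos: [0.5737, 0.1248, 0.2743]
orientation: [-2.646, -1.692, 0.001]
ft_force: [-2.5, -0.6, 6.0]
grip_width: 0.367
grasp_force: 60.1
```

```bash
python3 - <<'E'
from h import *
st=manip.get_state();print(st["torque"],st["joint_positions"][5],st["effort"][5])
E
python3 jaw.py
```

```text
[0.08299465 0.52877336 0.24481552] 0.5294452851982873 -0.3080330975353718
now [(5.999999999999995, -4.1), (-1.0000000000000113, 4.3), (-8.500000000000018, -4.0), (-11.500000000000021, 11.1), (-14.500000000000023, -1.1), (-24.250000000000032, 1.7), (-27.500000000000036, -6.5), (-32.25000000000004, 6.9)]
[-2.2  0.3  5.6] [ 0.039  0.513 -0.011] [0.097 0.526] eff6 0.2359872031956911
```

Emit:
send_rows(motion=[{"translation": [0,0,0],"delta_rot": [0,0,-0.05],"gripper": 20},{"translation": [0,0,0],"delta_rot": [0,0,-0.1],"gripper": 20}])

```text
t: 18.65
ee_pos: [0.5736, 0.1249, 0.2743]
orientation: [-2.879, -1.255, 0.001]
ft_force: [-3.3, 0.9, 5.4]
grip_width: 0.366
grasp_force: 60.2
```

Run:
```python
from jaw import *
st=manip.get_state();print(st["torque"],st["joint_positions"][5],st["effort"][5])
c=cams.camera("top"); F=[c["frame"]]+[cams.camera("top")["frame"] for _ in range(4)]
print(report(F,c)); print(manip.get_state()["joint_positions"][5])
img=np.mean(F,0); ys,p=prof(c,img,.052); i=(ys<8)&(ys>-14); print(np.c_[ys[i],p[i].mean(1)][::2].round(1).tolist())
save("clamp.png",cv2.resize(img[195:275,260:340].astype(np.uint8),(560,560),interpolation=cv2.INTER_CUBIC))
```

```text
[0.25502276 0.65414953 0.30506584] 0.8448298404427377 -1.3447964563965797
[(5.999999999999995, -4.0), (-2.2500000000000124, 3.6), (-8.500000000000018, -4.1), (-11.500000000000021, 11.0), (-14.500000000000023, -1.0), (-24.250000000000032, 1.7), (-27.500000000000036, -6.4), (-32.25000000000004, 6.9)]
0.8403446431911681
[[8.0, 70.5], [7.5, 68.4], [7.0, 63.7], [6.5, 57.0], [6.0, 49.0], [5.5, 40.7], [5.0, 33.3], [4.5, 27.6], [4.0, 23.9], [3.5, 21.7], [3.0, 20.9], [2.5, 21.0], [2.0, 21.7], [1.5, 22.4], [1.0, 23.1], [0.5, 23.5], [-0.0, 24.0], [-0.5, 25.5], [-1.0, 28.8], [-1.5, 34.0], [-2.0, 40.8], [-2.5, 48.2], [-3.0, 55.4], [-3.5, 61.1], [-4.0, 64.7], [-4.5, 66.3], [-5.0, 66.6], [-5.5, 66.3], [-6.0, 66.3], [-6.5, 66.7], [-7.0, 66.9], [-7.5, 65.4], [-8.0, 60.5], [-8.5, 52.3], [-9.0, 43.2], [-9.5, 37.4], [-10.0, 39.0], [-10.5, 50.0], [-11.0, 69.0], [-11.5, 92.2], [-12.0, 114.4], [-12.5, 131.0], [-13.0, 140.2], [-13.5, 142.8]]
```

View pics/clamp.png

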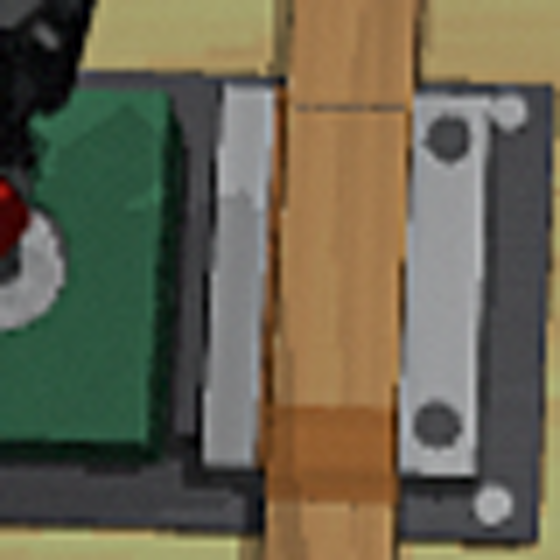

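The jaw facing sits on the board and the board on the stop bar (crop x 275 and 405). The moving dark edge was only a shadow. From the joint angles and the jaw track, contact came at about 183 degrees commanded and we are now at 233. The torque of 0.305 N m agrees, about 46 degrees past contact. I add 2 degrees, ease back into the play, and draw the key out.

Emit:
send_rows(motion=[{"translation": [0,0,0],"delta_rot": [0,0,-0.012],"gripper": 20},{"translation": [0,0,0],"delta_rot": [0,0,-0.012],"gripper": 20},{"translation": [0,0,0],"delta_rot": [0,0,0.032],"gripper": 20},{"translation": [0,0,0],"delta_rot": [0,0,0.032],"gripper": 20}])

```text
t: 19.4
ee_pos: [0.5738, 0.1249, 0.2743]
orientation: [-2.811, -1.402, 0.0]
ft_force: [-2.8, 1.5, 5.5]
grip_width: 0.372
grasp_force: 59.9
```

Emit:
send_rows(motion=[{"translation": [0,0,0.03],"delta_rot": [0,0,0],"gripper": 20},{"translation": [0,0,0.07],"delta_rot": [0,0,0],"gripper": 20},{"translation": [0,0,0.13],"delta_rot": [0,0,0],"gripper": 20},{"translation": [0,0,0.19],"delta_rot": [0,0,0],"gripper": 20},{"translation": [0,0,0.19],"delta_rot": [0,0,0],"gripper": 20}])

```text
t: 20.02
ee_pos: [0.5751, 0.1248, 0.372]
orientation: [2.81, 1.4, 0.009]
ft_force: [-0.1, 0.8, -2.8]
grip_width: 0.37
grasp_force: 59.9
```

```bash
python3 jaw.py
python3 - <<'E'
from h import *
st=manip.get_state();print(st["ee_pos"],st["orientation"])
s=cams.camera("side"); save("out.png",cv2.resize(s["frame"][110:270,270:390],(450,600)))
E
```

```text
now [(5.999999999999995, -4.2), (-2.5000000000000124, 3.7), (-8.500000000000018, -4.2), (-11.500000000000021, 11.4), (-14.500000000000023, -1.1), (-24.250000000000032, 1.7), (-27.500000000000036, -6.6), (-32.25000000000004, 6.7), (-39.50000000000005, 1.0)]
[-0.4  0.  -2.8] [-0.012 -0.008 -0.034] [0.096 0.742] eff6 0.008199485891964287
[0.57341548 0.12461697 0.36813007] [-2.81124482e+00 -1.40093807e+00  2.63777760e-03]
```

View pics/out.png

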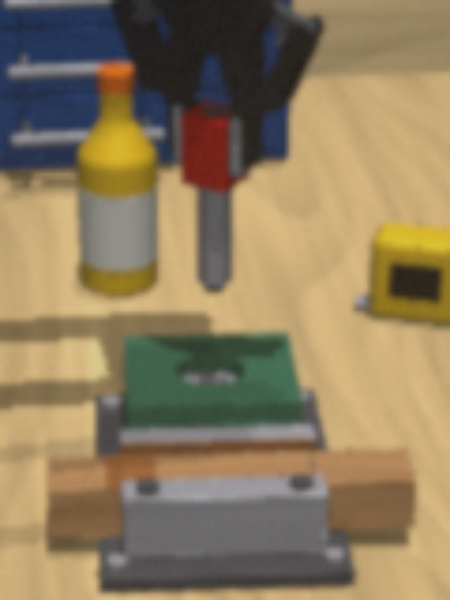

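The key is out and upright, its tip at (213,285), the vise still clamped and the glue untouched. I return it to the block.

Emit:
send_rows(motion=[{"translation": [-0.097,-0.987,0],"delta_rot": [0,0,0.163],"gripper": 20},{"translation": [-0.097,-0.987,0],"delta_rot": [0,0,0.163],"gripper": 20},{"translation": [-0.097,-0.987,0],"delta_rot": [0,0,0.163],"gripper": 20},{"translation": [-0.097,-0.987,0],"delta_rot": [0,0,0.163],"gripper": 20},{"translation": [-0.097,-0.987,0],"delta_rot": [0,0,0.163],"gripper": 20},{"translation": [-0.097,-0.987,0],"delta_rot": [0,0,0.163],"gripper": 20},{"translation": [-0.097,-0.987,0],"delta_rot": [0,0,0.163],"gripper": 20},{"translation": [-0.097,-0.987,0],"delta_rot": [0,0,0.163],"gripper": 20}])

```text
t: 21.22
ee_pos: [0.5252, -0.3652, 0.3675]
orientation: [-2.363, -2.066, 0.0]
ft_force: [1.3, -0.1, -1.9]
grip_width: 0.365
grasp_force: 60.0
```

Emit:
send_rows(motion=[{"translation": [0,0,0],"delta_rot": [0,0,0],"gripper": 20},{"translation": [0,0,0],"delta_rot": [0,0,0],"gripper": 20},{"translation": [0,0,0],"delta_rot": [0,0,0],"gripper": 20},{"translation": [0,0,0],"delta_rot": [0,0,0],"gripper": 20}])

```text
t: 21.72
ee_pos: [0.5263, -0.362, 0.369]
orientation: [-2.362, -2.07, 0.0]
ft_force: [0.3, 1.3, -2.0]
grip_width: 0.369
grasp_force: 60.0
```

Run:
```python
from h import *
st=manip.get_state();print(st["ee_pos"],st["orientation"],st["ft_force"])
s=cams.camera("side"); save("back.png",cv2.resize(s["frame"][240:400,270:390],(450,600),interpolation=cv2.INTER_CUBIC))
```

```text
[ 0.5262772  -0.36196494  0.36902212] [-2.36238913e+00 -2.06972174e+00  8.79376292e-05] [ 0.25836126  1.32049815 -1.97274672]
```

View pics/back.png

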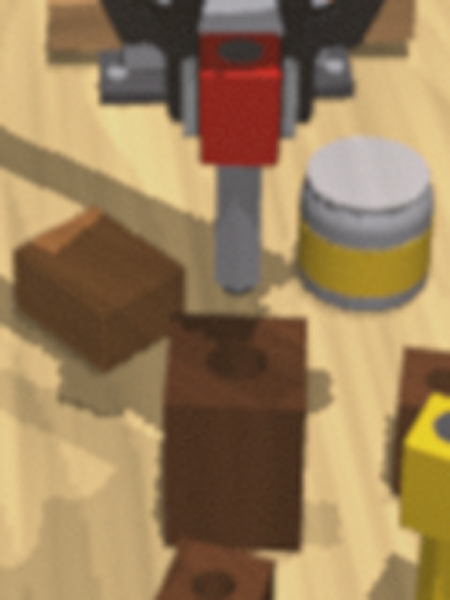

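Emit:
send_rows(motion=[{"translation": [-0.001,-0.0135,-0.01],"delta_rot": [0,0,0],"gripper": 20},{"translation": [-0.001,-0.0135,-0.01],"delta_rot": [0,0,0],"gripper": 20},{"translation": [-0.001,-0.0135,-0.01],"delta_rot": [0,0,0],"gripper": 20}])

```text
t: 22.15
ee_pos: [0.5254, -0.3702, 0.364]
orientation: [-2.365, -2.068, 0.0]
ft_force: [0.3, -0.2, -1.6]
grip_width: 0.367
grasp_force: 60.0
```

Emit:
send_rows(motion=[{"translation": [0,0,-0.02],"delta_rot": [0,0,0],"gripper": 20},{"translation": [0,0,-0.02],"delta_rot": [0,0,0],"gripper": 20}])

```text
t: 22.4
ee_pos: [0.5251, -0.3697, 0.3529]
orientation: [-2.363, -2.067, 0.001]
ft_force: [0.8, -0.4, -2.2]
grip_width: 0.363
grasp_force: 60.0
```

Run:
```python
from h import *
P=[]
for i in range(6):
    s=cams.camera("side"); P.append(manip.get_state()["ee_pos"])
print(np.array(P).round(4),np.mean(P,0))
save("back2.png",cv2.resize(s["frame"][250:350,290:380],(540,600),interpolation=cv2.INTER_CUBIC))
# shaft & hole columns
r=s["frame"].astype(int)
tz=P[-1][2]-.2535
print("tip pred px",proj(s,[.5255,-.3684,tz]),"hole pred",proj(s,[.5255,-.3684,.082]))
```

```text
[[ 0.5252 -0.3699  0.3533]
 [ 0.5254 -0.37    0.3538]
 [ 0.5255 -0.3701  0.354 ]
 [ 0.5256 -0.3702  0.3542]
 [ 0.5256 -0.3702  0.3543]
 [ 0.5256 -0.3702  0.3544]] [ 0.52547439 -0.37009149  0.3539875 ]
tip pred px [332.16984605 325.6469221 ] hole pred [332.05175977 334.84748471]
```

View pics/back2.png

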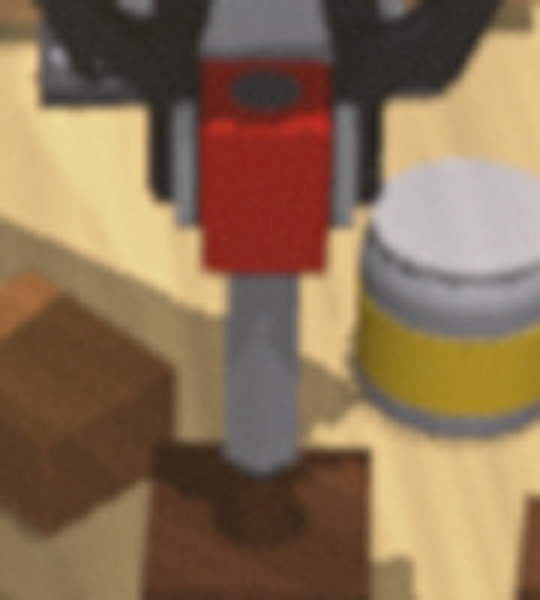

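Emit:
send_rows(motion=[{"translation": [0,0.0018,0],"delta_rot": [0,0,0],"gripper": 20},{"translation": [0,0.0018,-0.02],"delta_rot": [0,0,0],"gripper": 20},{"translation": [0,0.0018,-0.04],"delta_rot": [0,0,0],"gripper": 20},{"translation": [0,0.0018,-0.05],"delta_rot": [0,0,0],"gripper": 20},{"translation": [0,0.0018,-0.05],"delta_rot": [0,0,0],"gripper": 20}])

```text
t: 23.32
ee_pos: [0.5253, -0.3691, 0.3283]
orientation: [-2.364, -2.067, 0.0]
ft_force: [-0.1, 0.5, -2.1]
grip_width: 0.367
grasp_force: 60.0
```

Emit:
send_rows(motion=[{"translation": [0,0,-0.01],"delta_rot": [0,0,0],"gripper": 20},{"translation": [0,0,-0.02],"delta_rot": [0,0,0],"gripper": 20},{"translation": [0,0,-0.02],"delta_rot": [0,0,0],"gripper": 20}])

```text
t: 23.7
ee_pos: [0.5253, -0.3691, 0.3187]
orientation: [-2.364, -2.067, 0.0]
ft_force: [-0.2, -0.4, -2.4]
grip_width: 0.371
grasp_force: 60.0
```

Emit:
send_rows(motion=[{"translation": [0,0,-0.03],"delta_rot": [0,0,0],"gripper": 20},{"translation": [0,0,-0.06],"delta_rot": [0,0,0],"gripper": 20},{"translation": [0,0,-0.09],"delta_rot": [0,0,0],"gripper": 20},{"translation": [0,0,-0.102],"delta_rot": [0,0,0],"gripper": 20},{"translation": [0,0,-0.102],"delta_rot": [0,0,0],"gripper": 20}])

```text
t: 24.32
ee_pos: [0.5253, -0.3691, 0.2673]
orientation: [-2.364, -2.067, 0.0]
ft_force: [0.5, 0.0, -1.6]
grip_width: 0.369
grasp_force: 60.1
```

Emit:
send_rows(motion=[{"translation": [0,0,-0.004],"delta_rot": [0,0,0],"gripper": 20},{"translation": [0,0,-0.004],"delta_rot": [0,0,0],"gripper": 20}])

```text
t: 24.58
ee_pos: [0.5256, -0.3693, 0.2665]
orientation: [2.364, 2.068, -0.0]
ft_force: [0.3, 0.3, -1.5]
grip_width: 0.367
grasp_force: 60.1
```

Almost seated. I release it to settle the last 1–2 mm, then rise.

Emit:
send_rows(motion=[{"translation": [0,0,-0.002],"delta_rot": [0,0,0],"gripper": 20},{"translation": [0,0,-0.002],"delta_rot": [0,0,0],"gripper": 60},{"translation": [0,0,-0.002],"delta_rot": [0,0,0],"gripper": 60},{"translation": [0,0,-0.002],"delta_rot": [0,0,0],"gripper": 60},{"translation": [0,0,-0.002],"delta_rot": [0,0,0],"gripper": 60},{"translation": [0,0,0.06],"delta_rot": [0,0,0],"gripper": 60},{"translation": [0,0,0.16],"delta_rot": [0,0,0],"gripper": 60},{"translation": [0,0,0.25],"delta_rot": [0,0,0],"gripper": 60}])

```text
t: 25.58
ee_pos: [0.5255, -0.3692, 0.3926]
orientation: [-2.365, -2.068, 0.0]
ft_force: [-0.2, -0.3, -0.4]
grip_width: 0.706
grasp_force: 0.0
```

Emit:
send_rows(motion=[{"translation": [-0.3,0,0.05],"delta_rot": [0,0,0],"gripper": 60},{"translation": [-0.3,0,0.05],"delta_rot": [0,0,0],"gripper": 60},{"translation": [-0.3,0,0.05],"delta_rot": [0,0,0],"gripper": 60},{"translation": [-0.3,0,0.05],"delta_rot": [0,0,0],"gripper": 60}])

```text
t: 26.08
ee_pos: [0.374, -0.3691, 0.4168]
orientation: [2.367, 2.065, -0.0]
ft_force: [0.2, -0.4, -0.3]
grip_width: 0.701
grasp_force: 0.0
```

```bash
python3 jaw.py
python3 - <<'E'
from h import *
s=cams.camera("side"); c=cams.camera("top")
im=np.zeros((600,800,3),np.uint8)
im[:,:400]=cv2.resize(s["frame"][200:380,270:390],(400,600)); im[:400,400:]=cv2.resize(c["frame"][200:280,455:535],(400,400)); save("end.png",im)
E
```

```text
now [(5.999999999999995, -3.9), (-2.5000000000000124, 3.6), (-8.500000000000018, -3.5), (-11.500000000000021, 9.8), (-24.250000000000032, 1.5), (-27.500000000000036, -6.0), (-32.25000000000004, 6.0)]
[ 0.3 -0.  -0.6] [-0.004  0.012 -0.007] [-0.907 -0.774] eff6 0.00014684971574752126
```

View pics/end.png

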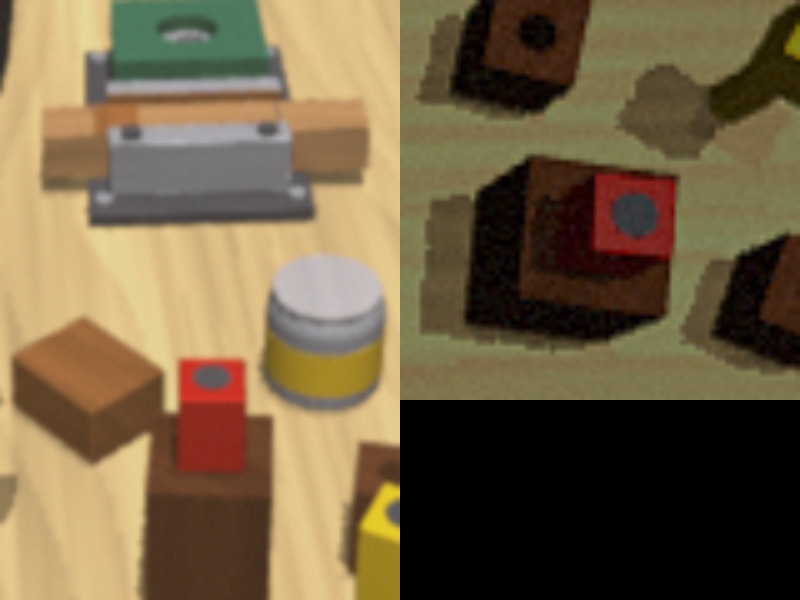

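The key stands in its tall block, the jaw and board are clamped, the bystanders are unmoved and the arm is clear. I hand in.

```bash
python3 -c "
from rig import workorder; print(workorder.sign_off())"
```

```text
the job is handed in; nothing more can be done
None
```

The job is handed in at about 26 s of the 72 s: the board is clamped roughly 45–50 degrees past jaw contact (from joint angles, wrist torque and images), the key is back in its tall wooden block, and the tin, offcut and glue bottle were not touched.

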